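# Take a coating-thickness reading in the frying pan

## Robot

A 6-joint arm with a two-finger parallel gripper is mounted at the origin on a cart in front of the work surface, level with it; the furniture and walls round the work are solid. World frame = base frame: x ahead of the robot, y to its left, z up, the work surface at z = 0. Lengths are in m, angles in rad, forces in N, time in s.
With the tool pointing down it reaches from about 0.35 to 1 m from the base axis. Payload 7.1 kg.
Tool frame: the origin (TCP) lies between the finger pads; the fingertips stand 22 mm ahead of it and the grasp point (between the pads) lies 3 mm ahead of it; z points along the fingers, y is the line along which they close (so a half turn about z gives the same grasp; the last joint's range is limited). The gripper opens to 85 mm and grips with 20 to 120 N. Pads are 22 mm wide; open, the fingers measure 114 mm over their backs; the gripper's body (76 mm by 85 mm) begins 54 mm behind the grasp point. The pads swing forward as they close: fully open they stand 13 mm farther back than shut.
Start: joints at [-1.364, 0.423, 1.63, -0, 1.089, -0.019], TCP at [0.14, -0.609, 0.253] pointing down, gripper open.
Joint ranges: [-3, 3], [-0.9, 2.11], [0.09, 2.58], [-1.31, 4.45], [0.11, 2.69], [-2.54, 2.54]. Speed limits (rad/s): [2.39, 2.39, 3.01, 3.14, 3.14, 3.14].

## Interface

Orientations are given as a rotation vector (axis times angle).
In Python, from rig import manip gives the robot as it stands. The module is installed in compiled form; this text tells all that it offers. Calls block until the motion is done:
- manip.move_to(position, orientation): joint-space move of the TCP to a pose.
- manip.servo_line(position, orientation=None, rate=0.15): straight line of the TCP; orientation=None keeps the orientation; rate is the mean speed in m/s.
- manip.set_joints(angles): joint-space move.
- manip.command_gripper(opening, f_grip=None): finger opening in m; f_grip is the grip in N (None keeps the last); returns when the fingers have stopped.
- manip.hold(seconds).
- manip.solve_ik(position, orientation): joint angles nearest the present ones, or None.
- manip.camera(name): name is "scene" or "top" or "wrist"; returns a dict with "image" (400x640x3 uint8, red, green, blue), "fx", "fy", "cx", "cy" (pixels), "k1" (the pictures are not rectified: a ray, as slopes to the right and down, at radius r is drawn at 1 + k1 r^2 times it, then the intrinsics apply), "cam_to_world" (4x4, takes a point from camera to world coordinates); the wrist camera has in their place "mount" (4x4, takes a point from camera to tool coordinates, whose origin is the TCP and whose axes are the flange's). Camera axes: x right, y down, z forward; pixel columns grow to the right and rows downward; lengths in m; the calibration is good to about 2 mm. A picture is of the moment at which its call begins: read the wrist's pose just before it. There is no depth.
A pose or a line that the arm cannot do raises manip.IKError and nothing moves.
- manip.sign_off(): hands the job in; it is judged then, once.
Readings, each from a call of its own:
- manip.get_time(): time.
- manip.get_joint_positions(): joint angles.
- manip.get_joint_vel(): joint speeds.
- manip.get_tau(): joint torques, N m.
- manip.get_position(): TCP position.
- manip.get_ee_rot(): TCP orientation.
- manip.get_contact_force(): force on the tool from outside, world axes, zero at the start.
- manip.get_torque(): the same for the moment, N m.
- manip.get_width(): finger opening in m.
- manip.get_grip_force(): force on a finger pad.
Only numpy, scipy, OpenCV 4.12 (cv2) and the standard library are available. Lean on these libraries where they do the work, as an engineer would, in place of code of your own. Each camera call takes 0.05 s, during which the arm holds its last target. There are 200 camera calls.

## Task

Take a reading of the frying pan's non-stick coating: pull the yellow pen-shaped gauge up out of the sprung contacts of its black charging stand, and set its steel foot down inside the white ring label on the pan's floor without touching the pan anywhere else. Hold the gauge square to the pan floor and press lightly, so that the sprung foot is pushed about half-way in and never hard against its stop. Finish while still holding it there like that, with the pan and everything else left where it was.

Things in the scene. Friction and masses are not known exactly. Their poses are not given: they have to be found in the camera images.
- gauge: yellow coating-thickness gauge, 160 mm long, 0.13 kg, upright in the stand. Origin at the tip of its steel foot (when out), z up along it. Upward from the tip: foot 9 mm across (to 12 mm), dark sleeve 17 mm across (to 34 mm), then the handle, 30 mm along x by 24 mm along y, display on its -x face; brass grooves across both y faces at 43 to 52 mm, where the stand's contacts snap in
- gauge_grip (a point): where to take the gauge: on its axis, 132 mm above the tip and 28 mm below the top of the handle; close across the 24 mm, along the gauge's y
- gauge_tip (a point): centre of the flat end of the gauge's foot; it moves with the foot
- gauge_foot (a joint): how far the sprung foot is pushed into the gauge, 0 (out) to 0.008 m (at its stop; the sleeve's end then stands 4 mm off the surface). It takes 1 N to start and 0.5 N more for each mm: about 3 N at half-way, 5 N at the stop
- stand: black charging stand, fixed; foot plate 76x90 mm, block 40 mm high with a well in the middle. Origin at the centre of its underside; the gauge stands in it along z, tip 6 mm above the surface, handle's underside on the block. At +y and -y a housing, to 64 mm height and 28 mm from the centre, holds a sprung brass contact in the gauge's groove; a straight upward pull of about 10 N frees it
- frying_pan: small black non-stick frying pan, loose, 0.75 kg. Origin under the middle of its whole 344 mm length; the round pan is 176 mm across with its centre at y = +85 mm, flat inner floor 4 mm above its underside and 130 mm across, flared wall 38 mm high; the handle points to -y, its end 172 mm from the origin and up to 72 mm high
- spot (a point): centre of the white ring label (30 mm outside, 22 mm inside, under 1 mm thick) stuck on the pan's inner floor, 4 mm above the pan's underside, at x = +20, y = +112 mm in the pan's frame
- lemon: yellow lemon, 78x55x56 mm, bystander; origin at its underside
- garlic: garlic bulb, 60x57x58 mm, bystander; origin at its underside
- sample_c: white sample bottle with a red screw cap, 60 mm across, 114 mm high, bystander; origin at its underside
- field_notebook: black notebook, 148x110x16 mm, bystander; origin at its underside
- tape_roll: roll of masking tape lying flat, 79 mm across, 19 mm high, bystander; origin at its underside
Things that resemble listed ones, but are neither listed nor needed, are in the scene too. There is more than one size of the gauge; the one meant has the size given above.

How it is judged:
By the outcome, as a careful person would: the job done as asked, in the order asked, and still so for the second after the job is handed in, while the arm keeps its last pose, push and grip.
It also fails if it takes over 45 s, if anything falls off the work surface, if the arm or the gripper's body presses on something with over 40 N, if the wrist force passes 120 N, or if a joint passes its speed limit or range.

## Working session

There is one attempt and no reset: what is moved stays moved. The work goes in short steps, each a Python script; the robot and the scene stay as the last script left them, time stands still between calls to the robot, and variables do not carry over. Pictures are saved under pics/ and viewed, at most 10 in all, crops included, and the job is handed in when it is done.

```bash
mkdir -p pics; python3 - <<'E'
from rig import manip
import cv2,numpy as np
for n in("scene","top"):
    c=manip.camera(n); cv2.imwrite(f"pics/{n}.png",c["image"][:,:,::-1]); print(n,{k:v for k,v in c.items() if k!="image"})
c=manip.camera("wrist");print(c["mount"],c["fx"],c["k1"])
print(manip.get_time(),manip.get_ee_rot())
E
```

```text
scene {'fx': 507.51717547011873, 'fy': 507.51717547011873, 'cx': 325.5307108296815, 'cy': 197.31784539202528, 'k1': -0.042332468581867455, 'cam_to_world': array([[-0.66702636, -0.46515861,  0.58198222, -0.16852054],
       [-0.74503025,  0.41896979, -0.51903203,  0.64108287],
       [-0.00240075, -0.7798024 , -0.62602113,  0.8694061 ],
       [ 0.        ,  0.        ,  0.        ,  1.        ]])}
top {'fx': 497.06985199527037, 'fy': 497.06985199527037, 'cx': 322.75921907410543, 'cy': 200.60090662847563, 'k1': -0.08173288763993401, 'cam_to_world': array([[ 1.57779705e-02, -9.90276248e-01,  1.38217249e-01,
         3.61996251e-01],
       [-9.99875079e-01, -1.54967080e-02,  3.11088303e-03,
         3.17638643e-02],
       [-9.38721233e-04, -1.38249066e-01, -9.90397049e-01,
         1.53409602e+00],
       [ 0.00000000e+00,  0.00000000e+00,  0.00000000e+00,
         1.00000000e+00]])}
[[-4.86526513e-04 -9.45418954e-01 -3.25856970e-01  8.36502613e-02]
 [ 9.99999647e-01 -2.36767725e-04 -8.06125604e-04  3.57120848e-04]
 [ 6.84974012e-04 -3.25857247e-01  9.45418735e-01 -1.21052784e-01]
 [ 0.00000000e+00  0.00000000e+00  0.00000000e+00  1.00000000e+00]] 335.71155905175664 -0.04289512899966871
0.15 [-3.12040425e+00 -3.53839175e-01  1.71306926e-04]
```

View pics/scene.png

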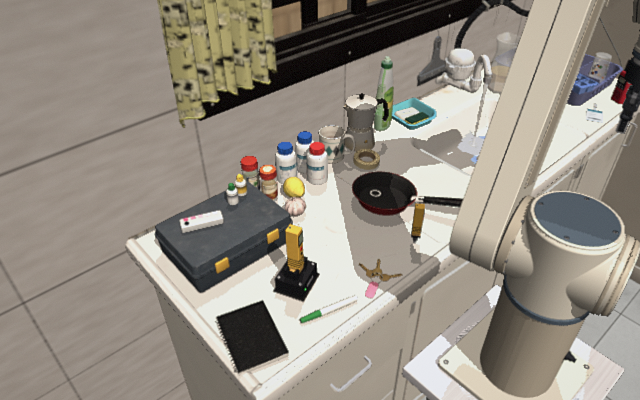

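View pics/top.png

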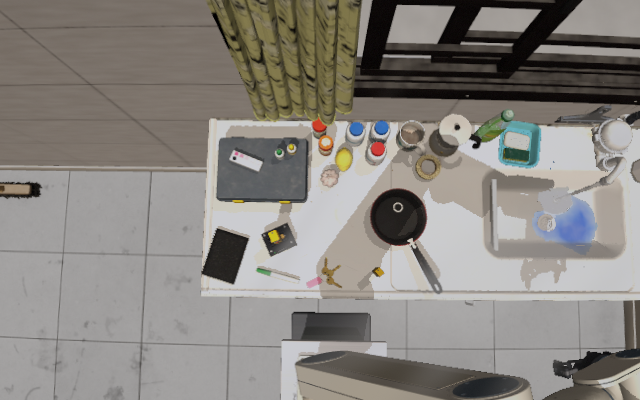

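The scene view shows the gauge in its stand at about (295,260) and the pan at (385,192) with its ring at (375,193). In the top view the stand is at (280,238), the pan at (398,215) and the ring at (398,207). There is a smaller decoy gauge at (377,272) in the top view. Next I'll zoom in.

```bash
cat > h.py <<'E'
import numpy as np,cv2
from scipy.spatial.transform import Rotation as R
def ray(c,uv,T=None):
    K=np.array([[c["fx"],0,c["cx"]],[0,c["fy"],c["cy"]],[0,0,1]])
    p=cv2.undistortPoints(np.array(uv,float).reshape(-1,1,2),K,np.array([c["k1"],0,0,0,0.])).reshape(-1,2)
    T=c["cam_to_world"] if T is None else T
    d=np.c_[p,np.ones(len(p))]@T[:3,:3].T
    return T[:3,3],d
def onz(c,uv,z,T=None):
    o,d=ray(c,uv,T); return o+d*((z-o[2])/d[:,2])[:,None]
def proj(c,P,T=None):
    T=c["cam_to_world"] if T is None else T
    q=(np.atleast_2d(P)-T[:3,3])@T[:3,:3]; s=q[:,:2]/q[:,2:]
    s=s*(1+c["k1"]*(s**2).sum(1))[:,None]
    return s*c["fx"]+[c["cx"],c["cy"]]
E
python3 - <<'E'
import cv2,numpy as np
t=cv2.imread("pics/top.png");s=cv2.imread("pics/scene.png")
f=lambda im,x,y,w,h,k:cv2.resize(im[y:y+h,x:x+w],None,fx=k,fy=k,interpolation=cv2.INTER_CUBIC)
a=f(t,255,213,50,50,6);b=f(s,260,215,66,100,6)[:600];c=f(t,360,185,100,75,4)
m=np.zeros((600,800,3),np.uint8);m[:300,:300]=a;m[:600,404:800]=b;m[300:600,:400]=c
cv2.imwrite("pics/z1.png",m)
E
```

```text
(no output)
```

View pics/z1.png

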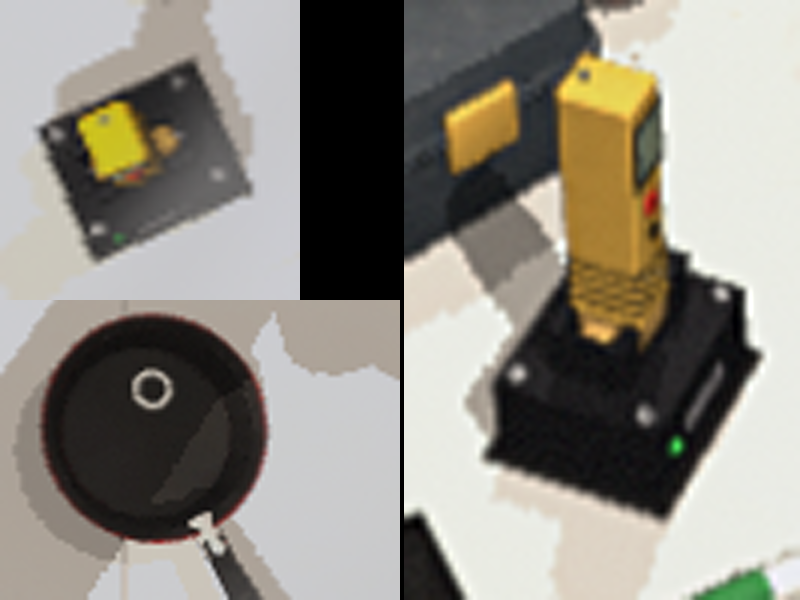

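```bash
python3 - <<'E'
from rig import manip
from h import *
t=manip.camera("top");s=manip.camera("scene")
co=np.array([(40,128),(193,62),(252,190),(97,260)])/6+[255,213]
for z in(0,.01,.04):
    P=onz(t,co,z)[:,:2]; print(z,P.round(4).tolist(),P.mean(0).round(4),[np.linalg.norm(P[i]-P[(i+1)%4]).round(4) for i in range(4)])
d=P[0]-P[1];print("yaw y-axis dir",np.degrees(np.arctan2(d[1],d[0])), np.degrees(np.arctan2(*(P[3]-P[2])[::-1])))
d=P[1]-P[2];print("x-axis",np.degrees(np.arctan2(d[1],d[0])), np.degrees(np.arctan2(*(P[0]-P[3])[::-1])))
g=np.array([(80,112),(130,102),(147,165),(97,178)])/6+[255,213]
G=onz(t,g,.166);print(G.round(4).tolist(),G.mean(0))
g=np.array([(583,52),(660,72),(638,105),(558,92)],float);g[:,0]-=404;g=g/6+[260,215]
G=onz(s,g,.166);print(G.round(4).tolist(),G.mean(0))
# pan
sp=onz(t,[[360+152/4,185+(389-300)/4]],.004);print("spot",sp)
im=t["image"]
rim=np.array([(42,430),(265,430),(153,315),(153,542)],float);rim[:,1]-=300
P=onz(t,rim/4+[360,185],.038);print("rim",P.round(4).tolist())
print("spot scene",onz(s,[[375.5,193.5]],.004))
E
```

```text
0 [[0.4678, 0.2238], [0.5033, 0.1457], [0.4378, 0.1138], [0.4006, 0.1924]] [0.4524 0.1689] [np.float64(0.0857), np.float64(0.0729), np.float64(0.087), np.float64(0.0742)]
0.01 [[0.4671, 0.2226], [0.5023, 0.145], [0.4373, 0.1132], [0.4004, 0.1914]] [0.4518 0.168 ] [np.float64(0.0852), np.float64(0.0724), np.float64(0.0864), np.float64(0.0737)]
0.04 [[0.4651, 0.2188], [0.4996, 0.1428], [0.4358, 0.1116], [0.3996, 0.1883]] [0.45   0.1654] [np.float64(0.0835), np.float64(0.071), np.float64(0.0847), np.float64(0.0722)]
yaw y-axis dir 114.40522425732352 115.28068907920152
x-axis 26.01926502622706 25.024863330428637
[[0.464, 0.1848, 0.166], [0.469, 0.1619, 0.166], [0.4402, 0.1533, 0.166], [0.4339, 0.1761, 0.166]] [0.45179907 0.16905285 0.166     ]
[[0.4699, 0.1715, 0.166], [0.4441, 0.1583, 0.166], [0.4362, 0.1745, 0.166], [0.4596, 0.1907, 0.166]] [0.45243103 0.17373778 0.166     ]
spot [[ 0.55832993 -0.19755775  0.004     ]]
rim [[0.5214, -0.1088, 0.038], [0.5239, -0.2784, 0.038], [0.6109, -0.1935, 0.038], [0.438, -0.1928, 0.038]]
spot scene [[ 0.55654388 -0.18970187  0.004     ]]
```

```bash
cat >> h.py <<'E'
def down(yaw):  # tool x at yaw (deg), pointing down
    c,s=np.cos(np.radians(yaw)),np.sin(np.radians(yaw))
    return R.from_matrix(np.array([[c,s,0],[s,-c,0],[0,0,-1.]])).as_rotvec()
def wrist(m,name):
    T=np.eye(4);T[:3,3]=m.get_position();T[:3,:3]=R.from_rotvec(m.get_ee_rot()).as_matrix()
    c=m.camera("wrist");cv2.imwrite(f"pics/{name}.png",c["image"][:,:,::-1])
    c["T"]=T@c["mount"];np.save(f"pics/{name}.npy",c,allow_pickle=True);return c
E
python3 - <<'E'
from rig import manip
from h import *
o=down(25.2)
for p in([.56,-.197,.2],[.56,-.197,.13],[.452,.1695,.27],[.452,.1695,.14]):
    q=manip.solve_ik(p,o);print(p,None if q is None else np.round(q,2))
manip.move_to([.575,-.19,.25],o);manip.hold(.3);wrist(manip,"wp");print(manip.get_time(),manip.get_position(),manip.get_contact_force())
manip.move_to([.452,.1695,.28],o);manip.hold(.3);c=wrist(manip,"wg");print(manip.get_time(),manip.get_position())
print(proj(c,[[.452,.1695,.166]],c["T"]))
a=cv2.imread("pics/wp.png");b=cv2.imread("pics/wg.png")
cv2.imwrite("pics/z2.png",np.hstack([a[:,120:520],b[:,120:520]]))
E
```

```text
[0.56, -0.197, 0.2] [-0.36  0.44  1.74 -0.    0.96  0.77]
[0.56, -0.197, 0.13] [-0.36  0.54  1.78 -0.    0.82  0.77]
[0.452, 0.1695, 0.27] [ 0.33  0.19  1.92 -0.    1.03  1.47]
[0.452, 0.1695, 0.14] [ 0.33  0.4   2.02 -0.    0.73  1.47]
2.7667 [ 0.57487782 -0.19033947  0.24999554] [ 0.35600435 -0.13969634  0.79927482]
4.5333 [0.45223436 0.16908203 0.27987289]
[[326.18746825 204.31810583]]
```

View pics/z2.png

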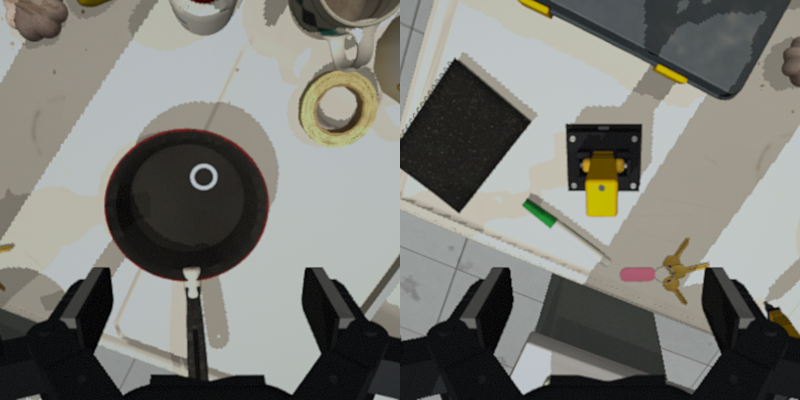

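```bash
python3 - <<'E'
from h import *
c=np.load("pics/wp.npy",allow_pickle=True).item();T=c["T"]
g=cv2.cvtColor(c["image"],cv2.COLOR_RGB2GRAY)[150:205,295:350]
_,_,st,ce=cv2.connectedComponentsWithStats((g>130).astype(np.uint8));print(st,ce+[295,150])
w=st[1:,4].argmax()+1
uv=ce[w]+[295,150];x0,y0,ww,hh,_=st[w]
uv2=[[295+x0+ww/2-.5,150+y0+hh/2-.5]]
print("spot",onz(c,[uv],.0045,T),onz(c,uv2,.0045,T))
e=onz(c,[[295+x0-.5,uv[1]],[295+x0+ww-.5,uv[1]]],.0045,T);print("ring od",np.linalg.norm(e[0]-e[1]))
c=np.load("pics/wg.npy",allow_pickle=True).item();T=c["T"]
im=c["image"].astype(int);r=im[170:225,295:350]
print("R col 321:",[tuple(x) for x in im[172:222:2,321]])
print("row 200:",[int(v) for v in im[200,300:342,0]])
sc=im[118:195,280:368].max(2)<75
ys,xs=np.nonzero(sc);print("stand box",xs.min()+280,xs.max()+280,ys.min()+118,ys.max()+118)
pts=cv2.minAreaRect(np.argwhere(sc)[:,::-1].astype(np.float32));print(pts)
for n,P in dict(stand=[[.452,.1695,0]],top=[[.452,.1695,.166]]).items(): print(n,proj(c,P,T))
a=np.radians(25.2);X=np.array([np.cos(a),np.sin(a),0]);Y=np.array([-np.sin(a),np.cos(a),0])
print(proj(c,[np.array([.452,.1695,.166])+i*.015*X+j*.012*Y for i in(1,-1) for j in(1,-1)],T))
print(proj(c,[np.array([.452,.1695,.0])+i*.038*X+j*.045*Y for i in(1,-1) for j in(1,-1)],T))
E
```

```text
[[   0    0   55   55 2730]
 [  15   14   27   26  295]] [[321.86630037 177.06190476]
 [323.23728814 176.42711864]]
spot [[ 0.56079076 -0.1922657   0.0045    ]] [[ 0.56060028 -0.19205934  0.0045    ]]
ring od 0.03042716134429402
R col 321: [(np.int64(93), np.int64(69), np.int64(0)), (np.int64(93), np.int64(69), np.int64(0)), (np.int64(93), np.int64(70), np.int64(0)), (np.int64(96), np.int64(71), np.int64(0)), (np.int64(162), np.int64(125), np.int64(0)), (np.int64(195), np.int64(164), np.int64(0)), (np.int64(169), np.int64(157), np.int64(8)), (np.int64(92), np.int64(94), np.int64(100)), (np.int64(89), np.int64(93), np.int64(98)), (np.int64(113), np.int64(111), np.int64(96)), (np.int64(194), np.int64(184), np.int64(0)), (np.int64(194), np.int64(184), np.int64(0)), (np.int64(194), np.int64(184), np.int64(0)), (np.int64(194), np.int64(183), np.int64(0)), (np.int64(194), np.int64(184), np.int64(0)), (np.int64(194), np.int64(184), np.int64(0)), (np.int64(194), np.int64(185), np.int64(0)), (np.int64(194), np.int64(184), np.int64(0)), (np.int64(195), np.int64(185), np.int64(0)), (np.int64(194), np.int64(184), np.int64(0)), (np.int64(195), np.int64(184), np.int64(0)), (np.int64(194), np.int64(180), np.int64(0)), (np.int64(193), np.int64(166), np.int64(96)), (np.int64(193), np.int64(198), np.int64(200)), (np.int64(192), np.int64(199), np.int64(198))]
row 200: [192, 192, 192, 193, 191, 180, 180, 192, 195, 195, 195, 193, 195, 194, 195, 194, 194, 194, 194, 194, 195, 194, 194, 194, 194, 194, 194, 194, 195, 194, 195, 195, 194, 194, 196, 190, 171, 161, 179, 192, 193, 192]
stand box 286 361 124 190
((43.5, 39.0), (66.0, 75.0), 90.0)
stand [[326.61888327 158.32231067]]
top [[326.18746825 204.31810583]]
[[309.66451912 184.93663646]
 [342.6158622  184.89465337]
 [310.39471467 222.98891665]
 [342.0762483  222.95363531]]
[[288.31328529 126.59202664]
 [364.81206279 126.47778474]
 [290.62000618 188.41180848]
 [362.74583145 188.32133782]]
```

```bash
python3 - <<'E'
from h import *
from rig import manip
t=manip.camera("top");s=manip.camera("scene")
c=np.load("pics/wg.npy",allow_pickle=True).item()
def tri(L):
    A=np.zeros((3,3));b=np.zeros(3)
    for o,d in L:
        d=d[0]/np.linalg.norm(d[0]);M=np.eye(3)-np.outer(d,d);A+=M;b+=M@o
    return np.linalg.solve(A,b)
rs=[ray(c,[[321,198.2]],c["T"]),ray(t,[[273.5,236]]),ray(s,[[294.2,228.2]])]
print(tri(rs),tri(rs[::2]),tri(rs[:2]),tri(rs[1:]))
print("wrist at .166",onz(c,[[321,198.2]],.166,c["T"]))
u0=[[285.5,123.5],[361.5,123.5],[287.5,190.5],[359.5,190.5]]
for z in(0,.006):P=onz(c,u0,z,c["T"]);print(z,P.mean(0),np.linalg.norm(P[0]-P[1]),np.linalg.norm(P[2]-P[3]),np.linalg.norm(P[0]-P[2]))
# ring from top/scene
for cam,(x,y) in((t,(380,190)),(s,(355,178))):
    g=cv2.cvtColor(cam["image"],cv2.COLOR_RGB2GRAY)[y:y+36,x:x+40]
    _,_,st,ce=cv2.connectedComponentsWithStats((g>110).astype(np.uint8))
    for a,b in zip(st[1:],ce[1:]):
        if a[4]>8: print(a,b+[x,y],onz(cam,[[x+a[0]+a[2]/2-.5,y+a[1]+a[3]/2-.5]],.0045))
E
```

```text
[0.45356417 0.17255835 0.16378013] [0.45394505 0.17396941 0.16503493] [0.45227762 0.17249308 0.15575507] [0.45342573 0.17143853 0.16415513]
wrist at .166 [[0.45471622 0.17499743 0.166     ]]
0 [0.45072106 0.17308413 0.        ] 0.08917067158013005 0.09003848531805357 0.08231824197055669
0.006 [0.45187917 0.17355097 0.006     ] 0.08783614510845668 0.08869097116348837 0.08108626882215891
[ 0  0  8  5 19] [382.21052632 191.10526316] [[ 0.60550155 -0.15237855  0.0045    ]]
[28  0 12  8 46] [415.67391304 192.2173913 ] [[ 0.60227097 -0.2462775   0.0045    ]]
[13 12 10 10 47] [397.55319149 206.74468085] [[ 0.56059106 -0.19593518  0.0045    ]]
[15 11 11  8 48] [375.0625 192.8125] [[ 0.56012846 -0.1914146   0.0045    ]]
[  0  20  19  16 118] [359.77966102 208.36440678] [[ 0.54085153 -0.129022    0.0045    ]]
```

```bash
python3 - <<'E'
from rig import manip
from h import *
o=down(25.2)
manip.servo_line([.4533,.1735,.141],o,rate=.12);manip.hold(.2)
wrist(manip,"wg2");f0=manip.get_contact_force()
manip.command_gripper(.04);manip.hold(.1);wrist(manip,"wg3")
print(manip.get_time(),manip.get_position(),f0,manip.get_contact_force(),manip.get_width())
a=cv2.imread("pics/wg2.png");b=cv2.imread("pics/wg3.png")
cv2.imwrite("pics/z3.png",np.hstack([a[:,120:520],b[:,120:520]]))
E
```

```text
6.85 [0.45330624 0.17350388 0.14098421] [0.21699821 0.86173863 0.19914213] [-0.16343405 -0.20742335 -0.49787772] 0.04005732012543275
```

View pics/z3.png

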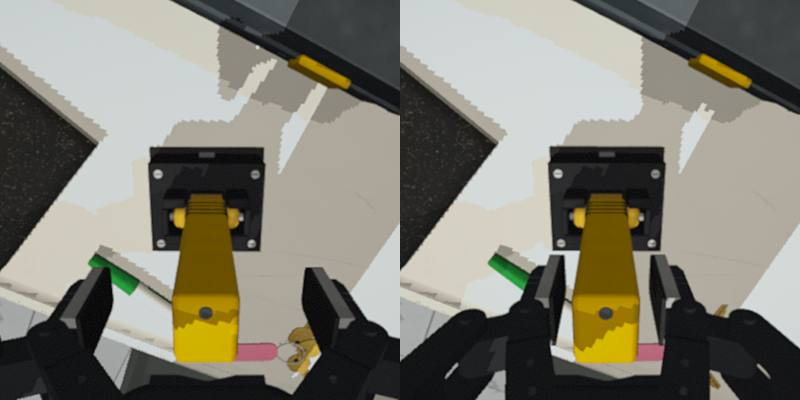

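The gauge top is centred at (606,328) between the pads, which run from 563 to 650. I'll check the x offset, then grip and pull it straight up.

```bash
python3 - <<'E'
from rig import manip
from h import *
o=down(25.2)
c=np.load("pics/wg3.npy",allow_pickle=True).item()
P=onz(c,[[326,328]],.166,c["T"])[0];d=P-[.4533,.1735,.166]
X=R.from_rotvec(o).as_matrix();print("offset in tool",X.T@d)
off=(X.T@d)[0]
if abs(off)<.006:
    p=np.array(manip.get_position());p[2]=.141
    if abs(off)>.002: p=p+X[:,0]*off*.7; manip.servo_line(p,o,rate=.05)
    f=manip.get_contact_force()
    manip.command_gripper(0.0,f_grip=60);manip.hold(.2)
    print("grip",manip.get_width(),manip.get_grip_force(),f,manip.get_contact_force(),manip.get_torque())
    if .021<manip.get_width()<.027:
        for z in(.15,.165,.24):
            p[2]=z;manip.servo_line(p,o,rate=.04 if z<.2 else .12);print(z,manip.get_contact_force(),manip.get_width())
        manip.hold(.3);wrist(manip,"wl");s=manip.camera("scene")["image"]
        print(manip.get_time(),manip.get_position(),manip.get_contact_force(),manip.get_torque())
        a=cv2.imread("pics/wl.png")[:,120:520]
        b=cv2.resize(s[120:320,200:400,::-1],(400,400),interpolation=cv2.INTER_CUBIC)
        cv2.imwrite("pics/z4.png",np.hstack([a,b]))
E
```

```text
offset in tool [ 3.38428569e-03 -2.10358140e-04 -1.15551682e-19]
grip 0.023355613578439363 58.740209341049194 [ 0.01246927 -1.30678319  0.39195426] [-1.5630079   1.21814276  2.69925668] [0.30335728 0.22178978 0.00258115]
0.15 [-1.73104372 -0.99659922  0.46701404] 0.023260020354342038
0.165 [ 0.06040104 -0.2753059  -2.15842337] 0.023512313479402244
0.24 [ 0.59138809 -0.24998627 -1.15124969] 0.0231072548206528
9.65 [0.45532604 0.17445869 0.2396521 ] [-0.41644587 -0.77414876 -0.97465022] [-0.01857221 -0.00106054 -0.01379275]
```

View pics/z4.png

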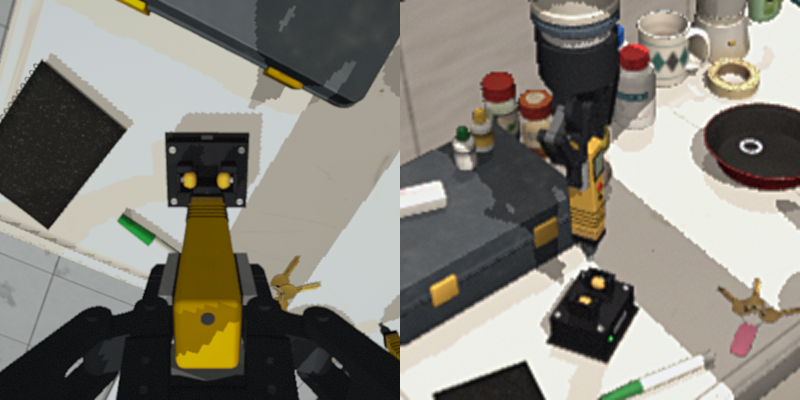

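```bash
python3 - <<'E'
from h import *
for n,dx in(("wg3",0),("wl",0)):
    c=np.load(f"pics/{n}.npy",allow_pickle=True).item();im=c["image"].astype(int)
    print(n,[int(v) for v in im[185:240,328,0]]);print([int(v) for v in im[350:385,320,0]])
    for r in(225,260):print(r,[int(v) for v in np.nonzero((im[r,280:375,0]-im[r,280:375,2])>45)[0][[0,-1]]+280])
c["T"]=c["mount"]
for tilt in(-3,0,3):
    Ry=R.from_euler("y",tilt,degrees=True).as_matrix()
    x0=.001
    pts=[Ry@np.array([x,0,z-.003])+[x0,0,.003] for x,z in((.015,.135-.034),(.015,.135-.043),(.015,.135-.052),(.015,-.025),(-.015,-.025))]
    print(tilt,proj(c,pts)[:,1].round(1))
w=c["image"][170:390,265:395,::-1]
np.save
cv2.imwrite("pics/z5.png",cv2.resize(w[:90],None,fx=5,fy=5,interpolation=cv2.INTER_CUBIC))
E
```

```text
wg3 [28, 28, 25, 27, 23, 13, 7, 21, 47, 82, 100, 100, 100, 103, 107, 104, 88, 74, 91, 92, 77, 90, 104, 83, 79, 100, 104, 80, 88, 106, 110, 110, 110, 109, 110, 109, 108, 109, 110, 108, 109, 110, 109, 110, 110, 111, 110, 109, 112, 110, 108, 109, 107, 109, 109]
[213, 212, 212, 212, 212, 212, 213, 212, 212, 212, 213, 212, 204, 186, 169, 166, 167, 167, 167, 166, 156, 132, 97, 68, 63, 66, 66, 67, 64, 46, 23, 18, 20, 17, 19]
225 [295, 357]
260 [299, 353]
wl [12, 18, 30, 37, 36, 36, 39, 42, 27, 18, 15, 31, 65, 87, 92, 93, 94, 98, 102, 94, 72, 82, 99, 81, 68, 89, 97, 77, 82, 97, 86, 63, 80, 99, 103, 102, 101, 100, 102, 101, 100, 101, 103, 101, 101, 101, 100, 103, 102, 101, 102, 102, 102, 103, 101]
[196, 200, 203, 203, 202, 202, 202, 202, 202, 202, 203, 201, 203, 202, 202, 203, 202, 183, 129, 64, 46, 50, 52, 52, 49, 51, 51, 62, 79, 63, 30, 16, 17, 17, 16]
225 [307, 347]
260 [300, 354]Traceback (most recent call last):
  File "<stdin>", line 11, in <module>
  File "h.py", line 12, in proj
    T=c["cam_to_world"] if T is None else T
      ~^^^^^^^^^^^^^^^^
KeyError: 'cam_to_world'
```

```bash
python3 - <<'E'
from h import *
c=np.load("pics/wl.npy",allow_pickle=True).item()
def P(tilt,x0):
    Ry=R.from_euler("y",tilt,degrees=True).as_matrix()
    return proj(c,[Ry@np.array([x,0,z-.003])+[x0,0,.003] for x,z in((.015,.101),(.015,.065),(-.015,-.025))],c["mount"])[:,1]
for x0 in(.001,.003):
    for t in(-2,0,2): print(x0,t,P(t,x0).round(1))
print("shift for -2.2mm, tilt -1,0,1:",[(P(t,.001)-P(0,.0032)).round(1) for t in(-1,0,1)])
E
```

```text
0.001 -2 [193.2 209.7 365.1]
0.001 0 [188.7 206.5 366.1]
0.001 2 [184.2 203.4 367. ]
0.003 -2 [190.5 206.5 360.9]
0.003 0 [185.9 203.3 361.9]
0.003 2 [181.4 200.1 362.8]
shift for -2.2mm, tilt -1,0,1: [array([5.3, 5.1, 4.1]), array([3.1, 3.5, 4.6]), array([0.8, 2. , 5. ])]
```

```bash
python3 - <<'E'
from rig import manip
from h import *
o=down(25.2)
X=R.from_rotvec(o).as_matrix()[:,0]
p=np.array([.5605,-.192,.24])-X*.0005
manip.servo_line(p,o,rate=.15)
p[2]=.155;manip.servo_line(p,o,rate=.08);manip.hold(.3)
F=[]
for i in range(20): manip.hold(.03);F.append(manip.get_contact_force())
F=np.array(F);print(F.mean(0),F.std(0),manip.get_torque(),manip.get_time(),manip.get_position())
np.save("f0.npy",F.mean(0))
c=wrist(manip,"wh");s=manip.camera("scene");t=manip.camera("top")
tip=p+X*.0005-[0,0,.135]
print("scene proj tip",proj(s,[tip,[.5605,-.192,.0045]]),"wrist",proj(c,[tip,[.5605,-.192,.0045]],c["T"]))
a=cv2.resize(c["image"][120:260,255:395,::-1],(400,400),interpolation=cv2.INTER_CUBIC)
b=cv2.resize(s["image"][120:220,325:425,::-1],(400,400),interpolation=cv2.INTER_CUBIC)
cv2.imwrite("pics/z6.png",np.hstack([a,b]))
E
```

```text
[ 0.11567488 -0.00714911 -1.41646729] [0.52040336 0.57023691 0.39872882] [0.04110074 0.02453567 0.02835256] 14.5167 [ 0.56003656 -0.19219842  0.15496116]
scene proj tip [[375.38156049 187.89911777]
 [375.04987608 192.35009415]] wrist [[327.01020819 194.86485444]
 [327.02602925 189.20433396]]
```

View pics/z6.png

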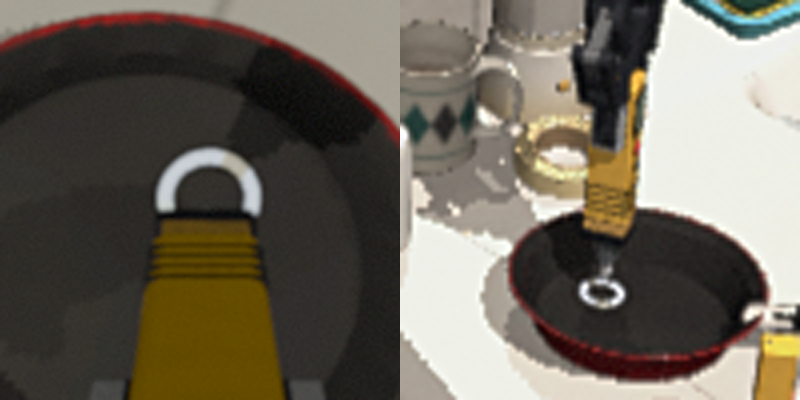

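The scene crop shows the foot tip right above the ring's centre (602,272 against 602,292), and in the wrist crop the gauge is in line with the ring. I'll lower it, watching the force.

```bash
cat > press.py <<'E'
from rig import manip
from h import *
o=down(25.2);f0=np.load("f0.npy")
def F(n=15):
    a=[]
    for i in range(n): manip.hold(.03);a.append(manip.get_contact_force())
    return np.mean(a,0)-f0
E
python3 - <<'E'
from press import *
p=np.array(manip.get_position())-R.from_rotvec(o).as_matrix()[:,0]*.0007
p[2]=.142;manip.servo_line(p,o,rate=.03);print(.142,F(10))
for z in(.1395,.138,.137,.136):
    p[2]=z;manip.servo_line(p,o,rate=.01);manip.hold(.1);f=F(12);print(z,f.round(2),round(manip.get_position()[2],5),manip.get_time())
    if f[2]>2.7:break
print(manip.get_torque())
E
```

```text
0.142 [-0.06140475  0.08381236  0.22088621]
0.1395 [-0.62  0.02  0.3 ] 0.13951 16.4833
0.138 [-0.2  -0.04  0.14] 0.13802 17.2833
0.137 [0.06 0.09 1.34] 0.13705 18.0333
0.136 [ 0.61 -0.21  1.81] 0.13603 18.7833
[-0.07755774 -0.1920584   0.00256614]
```

```bash
python3 - <<'E'
from press import *
p=np.array(manip.get_position())
for z in(.1348,.1336):
    p[2]=z;manip.servo_line(p,o,rate=.01);manip.hold(.2);f=F(25);print(z,f.round(2),np.round(manip.get_position(),5),manip.get_time())
print(manip.get_torque(),manip.get_width(),manip.get_ee_rot()-o)
c=wrist(manip,"wf");s=manip.camera("scene")
a=cv2.resize(c["image"][120:260,255:395,::-1],(400,400),interpolation=cv2.INTER_CUBIC)
b=cv2.resize(s["image"][120:220,325:425,::-1],(400,400),interpolation=cv2.INTER_CUBIC)
cv2.imwrite("pics/z7.png",np.hstack([a,b]))
E
```

```text
0.1348 [ 0.45 -0.2   2.42] [ 0.55951 -0.19252  0.13482] 20.0833
0.1336 [ 0.46 -0.22  2.99] [ 0.55951 -0.19253  0.13362] 21.3833
[-0.03211301 -0.18459078  0.0219018 ] 0.023579040092942958 [-4.43314380e-05 -1.19831997e-05  1.30531097e-04]
```

View pics/z7.png

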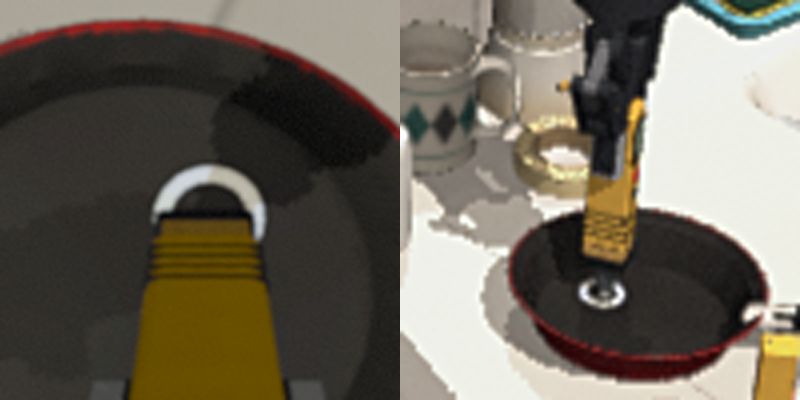

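The foot sits inside the ring at about 3 N, roughly half-way in, and the pan hasn't moved. The gauge looks unchanged in the grip.

```bash
python3 -c "
from rig import manip
print(manip.sign_off())"
```

```text
the job is handed in; nothing more can be done
None
```

The job is handed in with the gauge still held upright on the pan: its foot is inside the white ring, pressed with about 3 N (roughly half-way in), and in the last pictures the pan hadn't moved.

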